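# Empty the nut pot and nest the graded pots

## Robot

A 7-joint arm with a two-finger parallel gripper is mounted at the origin on the work surface. World frame = base frame: x ahead of the robot, y to its left, z up, the work surface at z = 0. Lengths are in m, angles in rad, forces in N, time in s.
With the tool pointing down it reaches from about 0.4 to 0.85 m from the base axis. Payload 4.5 kg.
Tool frame: the origin (TCP) lies at the very end of the fingers, on their centre line; the grasp point (between the pads) lies 19 mm behind it (tcp_to_grasp is the z of the grasp point in the tool frame, in m); z points along the fingers, y is the line along which they close (so a half turn about z gives the same grasp; the last joint's range is limited). The gripper opens to 88 mm and grips with 3 to 60 N. Pads are 18 mm wide; open, the fingers measure 123 mm over their backs; the gripper's body (75 mm by 187 mm) begins 45 mm behind the grasp point.
Start: joints at [1.23, 0.689, -0.195, 1.565, 0.157, 0.902, -0.215], TCP at [0.229, -0.582, 0.239] pointing down, gripper open.
Joint ranges: [-3.01, 3.01], [-0.46, 2.08], [-1.47, 1.51], [0.13, 2.56], [-1, 4.14], [0.04, 2.09], [-2.66, 2.66]. Speed limits (rad/s): [2.57, 2.57, 3.14, 3.14, 3.14, 3.14, 3.14].

## Interface

Orientations are given as a unit quaternion [x, y, z, w].
In Python, from plant import * gives the robot as it stands. The module is installed in compiled form; this text tells all that it offers.
- The arm moves only by the shell command python3 -m jog 'ROWS' [OPENING] [FORCE]. ROWS is JSON, a list that holds one entry, the list of rows, each a list of 6 numbers: the shift along the tool's x, y, z in m, then the turn, a rotation vector about the tool's x, y, z in rad. In form: [[[dx, dy, dz, ax, ay, az], ...]]. A call has 1 to 12 rows; each row shifts and turns the commanded pose from where the row before left it, along the tool's axes as they then stand; what a row does not reach is not made up. A row lasts 1/8 s, in which the tool goes at most 62.5 mm and 10.7 degrees, less where a joint would pass 70% of its speed; a pose out of reach is approached as far as the arm can. A call with a gripper value outside its range is refused whole. OPENING is the finger opening in m, from 0 to 0.0881, set as the call begins (- or left out, the last holds). The fingers move at their own pace and stop on an object; FORCE is the grip in N (left out, the last holds). Time passes only in rows, so rows that do not move let the fingers close. It gives the time, the measured TCP pose, the force, the opening and the grip force at its end, in the units of the state.
- get_state(): the state, without advancing time (a new reading comes with each control period).
- snapshot(name): name is "scene" or "top"; returns a dict with "frame" (384x512x3 uint8, red, green, blue), "mtx" (3x3 intrinsics, pixels), "xyz" and "orientation" of the camera in the world. Camera axes: x right, y down, z forward; pixel columns grow to the right and rows downward; lengths in m; the calibration is good to about 2 mm. A picture is of the moment at which its call begins. There is no depth.
- finish_job(): hands the job in; it is judged then, once.
The state is a dict: "clock": time; "q": joint angles; "qd": joint speeds; "joint_torque": joint torques, N m; "tool_pos": TCP position; "eef_rot": TCP orientation; "contact_force": force on the tool from outside, world axes, zero at the start; "moment": the same for the moment, N m; "opening": opening from 0.0 (shut) to 1.0 (fully open); "finger_force": force on a finger pad.
Only numpy, scipy, OpenCV 4.12 (cv2) and the standard library are available. Lean on these libraries where they do the work, as an engineer would, in place of code of your own. Each camera call takes 0.05 s, during which the arm holds its last target. There are 200 camera calls.

## Task

Pick up the smallest parts pot and tip all five nuts out of it into the shallow steel tray, and nest the three pots upright on the bench, medium inside large and the emptied small one inside medium, each fully home on the floor of the next. Leave the idler shaft and the housing cap where they lie.

Things in the scene. Friction and masses are not known exactly. Their poses are not given: they have to be found in the camera images.
- pot_large: Large blue open parts pot, round and slightly tapered, wall 3 mm, floor 5 mm thick; 80 mm across the rim, 72 mm across the foot, 55 mm high. Origin: centre of its underside, z up along the pot's axis. A straight orange round bar handle, 12 mm thick, sticks out 75 mm from the rim along the pot's own -x, its axis level and 12 mm below the rim.
- pot_medium: Medium red open parts pot, round and slightly tapered, wall 3 mm, floor 5 mm thick; 62 mm across the rim, 54 mm across the foot, 80 mm high. Origin: centre of its underside, z up along the pot's axis. A straight orange round bar handle, 12 mm thick, sticks out 75 mm from the rim along the pot's own -x, its axis level and 12 mm below the rim.
- pot_medium_handle (a point): Point on the medium pot's handle axis, 45 mm outside its rim: at (-76, 0, 68) mm in the pot's frame; same axes as the pot.
- pot_small: Small bare aluminium open parts pot, round and slightly tapered, wall 3 mm, floor 5 mm thick; 47 mm across the rim, 38 mm across the foot, 104 mm high; at the start it holds the five nuts. Origin: centre of its underside, z up along the pot's axis. A straight orange round bar handle, 12 mm thick, sticks out 75 mm from the rim along the pot's own -x, its axis level and 12 mm below the rim.
- pot_small_handle (a point): Point on the small pot's handle axis, 45 mm outside its rim: at (-68.5, 0, 92) mm in the pot's frame; same axes as the pot.
- pot_small_rim (a point): Centre of the small pot's mouth, 104 mm above its underside; same axes as the pot.
- tray: Shallow open steel tray fixed on the bench, 180 mm (its x) by 240 mm (its y), 35 mm high, walls and floor about 4 mm; origin at the centre of its underside.
- shaft: Steel idler shaft, 31 mm thick with thinner ends, 300 mm long along its y, lying in a wooden saddle; origin under its middle.
- cap: Grey cast housing cap, a flanged disc 100 mm across and 36 mm high; origin at the centre of its underside.
- shield: Yellow polymer bearing shield, a disc 80 mm across and 10 mm thick, lying in the tray towards its own -y end; origin at the centre of its underside.
- nut1: Oiled zinc-plated hex nut, 17 mm across flats, 8 mm thick, 12 g; origin at the centre of its underside; one of five, at the start inside the small pot.
- nut2: Oiled zinc-plated hex nut, 17 mm across flats, 8 mm thick, 12 g; origin at the centre of its underside; one of five, at the start inside the small pot.
- nut3: Oiled zinc-plated hex nut, 17 mm across flats, 8 mm thick, 12 g; origin at the centre of its underside; one of five, at the start inside the small pot.
- nut4: Oiled zinc-plated hex nut, 17 mm across flats, 8 mm thick, 12 g; origin at the centre of its underside; one of five, at the start inside the small pot.
- nut5: Oiled zinc-plated hex nut, 17 mm across flats, 8 mm thick, 12 g; origin at the centre of its underside; one of five, at the start inside the small pot.

How it is judged:
On the way, in this order (a step that is already met when the one before it is completed fails the run):
1. the small pot is held tipped over the tray (angle between pot_small's own z axis and vertical above 1 rad and height (world z) of pot_small_rim above 0.05 m and x of pot_small_rim in the frame of tray between -0.1 and 0.1 m and y of pot_small_rim in the frame of tray between -0.13 and 0.13 m), for 0.02 s.
2. all five nuts lie in the tray (x of nut1 in the frame of tray between -0.092 and 0.092 m and y of nut1 in the frame of tray between -0.122 and 0.122 m and height (world z) of each of nut1, nut2, nut3, nut4, nut5 below 0.045 m and x of nut2 in the frame of tray between -0.092 and 0.092 m and y of nut2 in the frame of tray between -0.122 and 0.122 m and x of nut3 in the frame of tray between -0.092 and 0.092 m and y of nut3 in the frame of tray between -0.122 and 0.122 m and x of nut4 in the frame of tray between -0.092 and 0.092 m and y of nut4 in the frame of tray between -0.122 and 0.122 m and x of nut5 in the frame of tray between -0.092 and 0.092 m and y of nut5 in the frame of tray between -0.122 and 0.122 m), for 0.2 s.
3. the pots are nested in size order (horizontal distance between pot_medium and pot_large below 0.011 m and z of pot_medium in the frame of pot_large between 0.002 and 0.009 m and angle between each of pot_medium, pot_small's own z axis and vertical below 0.1 rad and horizontal distance between pot_small and pot_medium below 0.011 m and z of pot_small in the frame of pot_medium between 0.002 and 0.009 m and angle between pot_large's own z axis and vertical below 0.06 rad and height (world z) of pot_large below 0.006 m), for 0.2 s.
At the end, for the whole second after the job is handed in: All five nuts lie inside the tray. Medium stands on the large pot's floor, small on the medium's (undersides 2 to 9 mm above the outer pot's underside, centres within 11 mm, tilt under 0.1 rad); the large pot stands upright on the bench (tilt under 0.06 rad). All are still (all of step 2 and all of step 3 and linear speed of each of pot_large, pot_medium, pot_small below 0.02 m/s); the robot touches nothing.
It fails at once if the idler shaft or the housing cap is shifted by more than 30 mm (distance of any of shaft, cap from where it was at the start of the episode above 0.03 m).
It also fails if it takes over 72 s, if anything falls off the work surface, if the arm or the gripper's body presses on something with over 40 N, if the wrist force passes 120 N, or if a joint passes its speed limit or range.

## Working session

There is one attempt and no reset: what is moved stays moved. The work goes in short steps, Python scripts to look and compute and a shell command to move; the robot and the scene stay as the last step left them, time stands still between calls to the robot, and variables do not carry over. Pictures are saved under pics/ and viewed, at most 10 in all, crops included, and the job is handed in when it is done.

```bash
mkdir -p pics; python3 - <<'E'
from plant import *
import cv2,numpy as np
s=get_state();print(s)
for n in("scene","top"):
    d=snapshot(n);cv2.imwrite(f"pics/{n}0.png",cv2.resize(d["frame"][:,:,::-1],(800,600),interpolation=cv2.INTER_CUBIC));print(n,d["mtx"],d["xyz"],d["orientation"])
    np.save(f"{n}0.npy",d["frame"])
E
```

```text
{'clock': 0.0, 'q': array([ 1.22978536,  0.68997164, -0.19452499,  1.56632865,  0.15731719,
        0.90245394, -0.21510131]), 'qd': array([-1.17960431e-03, -4.88770997e-04,  2.65690452e-04,  2.54047254e-03,
       -1.34871667e-03,  1.18008186e-05, -1.83248423e-03]), 'joint_torque': array([ 3.01371711e-04, -5.27562082e+01, -1.26690287e+00, -1.53426611e+01,
       -5.26867993e-02,  6.51384107e-03,  1.58420467e-04]), 'tool_pos': array([ 0.22854548, -0.58105929,  0.23792209]), 'eef_rot': array([ 9.82481194e-01,  1.86359657e-01, -2.27711594e-04, -8.54071277e-04]), 'contact_force': array([-0.99894802, -0.50153319,  0.7055165 ]), 'moment': array([-0.02107715,  0.0135292 , -0.06912898]), 'finger_force': 0.0, 'opening': 0.9969448990901834}
scene [[497.84756256   0.         265.50348358]
 [  0.         497.84756256 195.93048923]
 [  0.           0.           1.        ]] [1.30708725 0.33673819 1.43863798] [ 0.51295595  0.8164024  -0.22712971 -0.13702335]
top [[427.06474162   0.         254.38098058]
 [  0.         427.06474162 193.41390503]
 [  0.           0.           1.        ]] [ 0.52565717 -0.05359478  1.25039544] [ 0.71217933 -0.70117302  0.02619886 -0.02169357]
```

View pics/scene0.png

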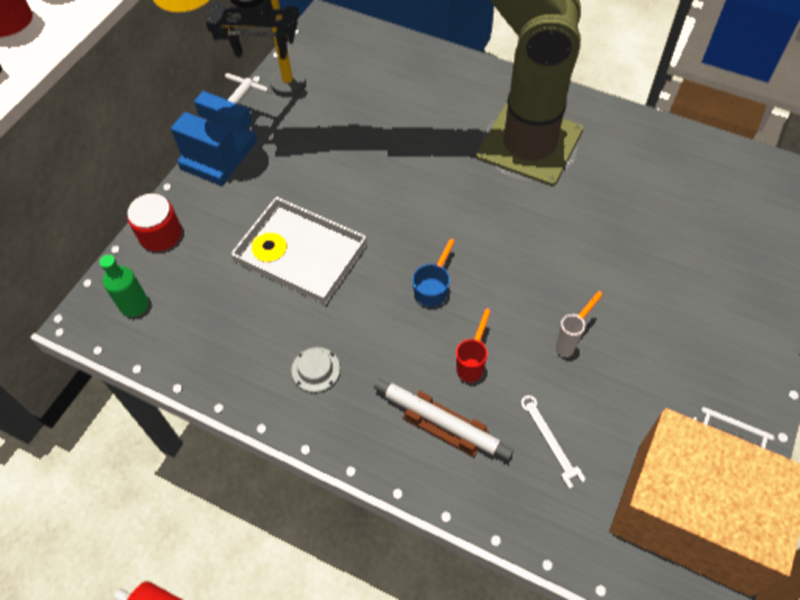

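View pics/top0.png

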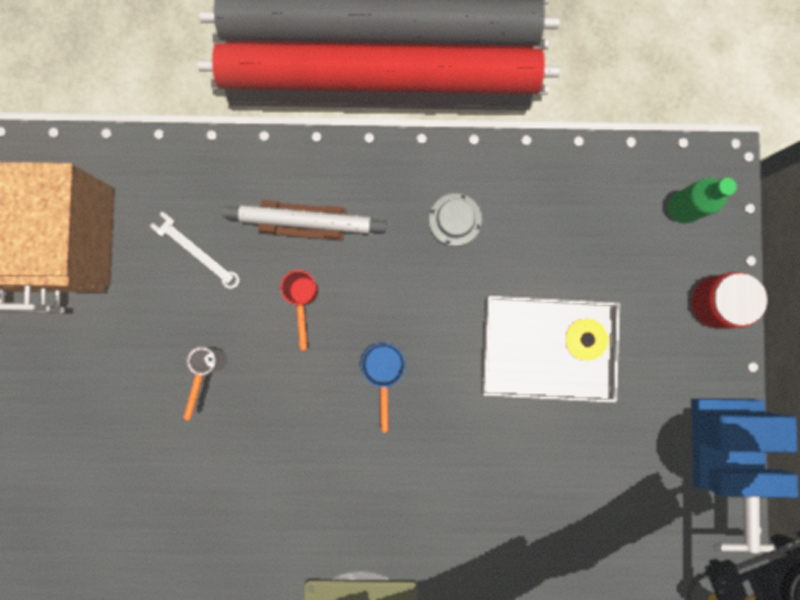

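The scene view shows the blue, red and bare pots with handles toward the robot. The top view (800 px scale) puts small at (202,360), medium at (298,288), large at (383,364) and the tray at (552,350).

```bash
cat > h.py <<'E'
from plant import *
import cv2,numpy as np
from scipy.spatial.transform import Rotation as R
def snap(n):
    d=snapshot(n);return d
def ray(d,uv,z):
    uv=np.atleast_2d(uv).astype(float);p=np.c_[uv,np.ones(len(uv))]@np.linalg.inv(d["mtx"]).T
    w=p@R.from_quat(d["orientation"]).as_matrix().T;c=np.array(d["xyz"])
    return c+w*((z-c[2])/w[:,2])[:,None]
def proj(d,P):
    q=(np.atleast_2d(P)-d["xyz"])@R.from_quat(d["orientation"]).as_matrix()@d["mtx"].T
    return q[:,:2]/q[:,2:]
def blobs(d,lo,hi,amin=40):
    m=cv2.inRange(cv2.cvtColor(d["frame"],cv2.COLOR_RGB2HSV),lo,hi)
    return [c for c in cv2.findContours(m,cv2.RETR_EXTERNAL,cv2.CHAIN_APPROX_NONE)[0] if cv2.contourArea(c)>amin],m
ORANGE=((8,150,120),(20,255,255))
def handle(d,c,z):
    """points of contour -> axis line in world at height z: near/far ends (end nearest base first)"""
    P=ray(d,c[:,0,:],z)[:,:2];
    r=cv2.minAreaRect((P*1000).astype(np.float32));b=cv2.boxPoints(r)/1000
    e=[np.linalg.norm(b[0]-b[1]),np.linalg.norm(b[1]-b[2])]
    a,f=((b[0]+b[1])/2,(b[2]+b[3])/2) if e[0]<e[1] else ((b[1]+b[2])/2,(b[3]+b[0])/2)
    return a,f,max(e),min(e)
E
python3 - <<'E'
from h import *
for n in("top","scene"):
    d=snap(n);cs,m=blobs(d,*ORANGE,30)
    for c in cs:
        u=c[:,0].mean(0);
        if c.shape[0]>120: continue
        print(n,u)
        for nm,z,r in(("L",.043,.04),("M",.068,.031),("S",.092,.0235)):
            a,f,l,w=handle(d,c,z)
            if a[0]>f[0]:a,f=f,a
            dr=(f-a)/np.linalg.norm(f-a);print("  ",nm,a.round(4),f.round(4),round(l,4),round(w,4),"yaw",round(np.arctan2(dr[1],dr[0]),3),"ctr",(a+dr*(.075+r)).round(4))
d=snap("top")
# tray: white blob; yellow
for nm,lo,hi,z in(("white",(0,0,170),(180,40,255),.01),("yellow",(22,150,120),(35,255,255),.014),("blue",(100,120,60),(125,255,255),.055),("red",(0,150,80),(6,255,255),.08),("red2",(172,150,80),(180,255,255),.08)):
    cs,_=blobs(d,lo,hi,150)
    for c in cs:
        P=ray(d,c[:,0],z);r=cv2.minAreaRect((P[:,:2]*1000).astype(np.float32));print(nm,c[:,0].mean(0),np.round(r[0],1),np.round(r[1],1),r[2],cv2.contourArea(c))
E
```

```text
top [245.52631579 261.78947368]
   L [ 0.3758 -0.0394] [ 0.4508 -0.0381] 0.075 0.0084 yaw 0.017 ctr [ 0.4908 -0.0375]
   M [ 0.3789 -0.0397] [ 0.4523 -0.0384] 0.0735 0.0083 yaw 0.017 ctr [ 0.4849 -0.0379]
   S [ 0.3819 -0.0399] [ 0.4538 -0.0388] 0.072 0.0081 yaw 0.017 ctr [ 0.4803 -0.0383]
top [123.         254.03448276]
   L [0.3927 0.314 ] [0.4691 0.2958] 0.0786 0.0113 yaw -0.233 ctr [0.5045 0.2874]
   M [0.3954 0.3063] [0.4703 0.2886] 0.0769 0.0111 yaw -0.233 ctr [0.4985 0.2819]
   S [0.3981 0.299 ] [0.4714 0.2816] 0.0754 0.0109 yaw -0.233 ctr [0.4939 0.2763]
top [192.9 209. ]
   L [0.5212 0.1081] [0.6005 0.1163] 0.0798 0.0117 yaw 0.102 ctr [0.6356 0.1199]
   M [0.5212 0.1048] [0.599  0.1128] 0.0781 0.0114 yaw 0.102 ctr [0.6267 0.1156]
   S [0.5213 0.1016] [0.5975 0.1094] 0.0766 0.0112 yaw 0.102 ctr [0.6193 0.1116]
scene [285.52857143 278.41428571]
   L [0.7963 0.0861] [0.7975 0.1956] 0.1095 0.0146 yaw 1.559 ctr [0.7976 0.2011]
   M [0.8054 0.0906] [0.8067 0.1981] 0.1075 0.0144 yaw 1.559 ctr [0.8066 0.1966]
   S [0.8142 0.0949] [0.8154 0.2005] 0.1056 0.0141 yaw 1.559 ctr [0.8153 0
[... 1193 characters left out ...]
6875 433.0
white [194.47191011 139.45505618] [765.8 118.7] [247.8  27.8] 85.54157257080078 681.0
white [292.02197802 135.59340659] [ 782.  -169.8] [77. 75.] 32.01319122314453 476.5
white [258.7160767   50.96902655] [1037.3  -61.5] [ 309.8 1534.9] 1.091179609298706 25655.0
blue [477.86879433 287.70921986] [ 357.4 -680.6] [169.2 184. ] 0.048328038305044174 3345.0
blue [244.70731707 233.2195122 ] [497.4 -33.7] [71.2 72.2] 19.35317611694336 497.0
red [455.         193.34343434] [ 614.2 -612.3] [89.8 66.2] 7.8737711906433105 359.5
red [190.6557377 183.7704918] [629.2 114.4] [60.5 57.7] 64.38078308105469 351.5
red [242.02164502  42.33116883] [1030.2  -19.1] [ 86.3 591.8] 0.23322246968746185 5852.0
```

Both views agree on the poses: S ctr (0.494, 0.277) yaw -0.234; M ctr (0.625, 0.1165) yaw 0.104; L ctr (0.491, -0.036) yaw about 0.02; tray ctr about (0.53, -0.35). I'll first test, with an empty gripper, whether the pour roll is reachable over the tray.

```bash
cat > st.py <<'E'
from h import *
s=get_state();Q=R.from_quat(s["eef_rot"]).as_matrix()
print("t",round(s["clock"],2),"tcp",s["tool_pos"].round(4),"grasp",(s["tool_pos"]-.019*Q[:,2]).round(4),"x",Q[:,0].round(3),"y",Q[:,1].round(3),"z",Q[:,2].round(3),"q",s["q"].round(2),"F",s["contact_force"].round(1),"ff",round(s["finger_force"],1),"op",round(s["opening"]*88.1,1))
E
python3 -m jog '[[[0.052,-0.028,-0.01,0,0,0],[0.052,-0.028,-0.01,0,0,0],[0.052,-0.028,-0.01,0,0,0],[0.052,-0.028,-0.01,0,0,0],[0.052,-0.028,-0.01,0,0,0],[0.052,-0.028,-0.01,0,0,0],[0,0,0,0,0,0.16],[0,0,0,0,0,0.16],[0,0,0,0,0,0.16],[0,0,0,0,0,0.16],[0,0,0,0,0,0.16],[0,0,0,0,0,0.16]]]' 0.088; python3 st.py
python3 -m jog '[[[0,0,0,0.17,0,0],[0,0,0,0.17,0,0],[0,0,0,0.17,0,0],[0,0,0,0.17,0,0],[0,0,0,0.17,0,0],[0,0,0,0.17,0,0],[0,0,0,0.17,0,0],[0,0,0,0.17,0,0],[0,0,0,0.17,0,0],[0,0,0,0.17,0,0]]]'; python3 st.py
```

```text
clock: 1.75
tool_pos: [0.4576, -0.3109, 0.2987]
eef_rot: [0.957, -0.291, -0.0, -0.0]
contact_force: [-0.2, -0.8, -0.5]
opening: 0.999
finger_force: 0.0
t 1.75 tcp [ 0.4576 -0.3109  0.2987] grasp [ 0.4576 -0.3109  0.3177] x [ 0.831 -0.557 -0.   ] y [-0.557 -0.831 -0.   ] z [-0.  0. -1.] q [ 0.46  0.52  0.09  1.72 -0.06  0.91 -1.59] F [-0.2 -0.8 -0.5] ff 0.0 op 88.0
clock: 3.0
tool_pos: [0.4573, -0.3124, 0.298]
eef_rot: [-0.63, 0.191, -0.218, 0.72]
contact_force: [0.4, 0.7, -0.1]
opening: 0.998
finger_force: 0.0
t 3.0 tcp [ 0.4573 -0.3124  0.298 ] grasp [ 0.4469 -0.328   0.2955] x [ 0.832 -0.554  0.   ] y [ 0.074  0.11  -0.991] z [0.55  0.825 0.132] q [ 1.36  1.22 -0.6   1.59 -0.92  1.46 -0.63] F [ 0.4  0.7 -0.1] ff 0.0 op 87.9
```

```bash
python3 -m jog '[[[0,0,0,-0.185,0,0],[0,0,0,-0.185,0,0],[0,0,0,-0.185,0,0],[0,0,0,-0.185,0,0],[0,0,0,-0.185,0,0],[0,0,0,-0.185,0,0],[0,0,0,-0.185,0,0],[0,0,0,-0.185,0,0],[0,0,0,-0.185,0,0],[0,0,0,-0.185,0,0],[0,0,0,-0.185,0,0],[0,0,0,-0.185,0,0]]]'; python3 st.py
python3 -m jog '[[[0,0,0,-0.185,0,0],[0,0,0,-0.185,0,0],[0,0,0,-0.185,0,0],[0,0,0,-0.185,0,0],[0,0,0,-0.185,0,0],[0,0,0,-0.185,0,0],[0,0,0,-0.185,0,0],[0,0,0,-0.185,0,0]]]'; python3 st.py
```

```text
clock: 4.5
tool_pos: [0.4585, -0.3107, 0.2997]
eef_rot: [0.925, -0.278, -0.073, 0.249]
contact_force: [-0.5, -0.3, -0.2]
opening: 0.999
finger_force: 0.0
t 4.5 tcp [ 0.4585 -0.3107  0.2997] grasp [ 0.4637 -0.3028  0.3162] x [ 0.834 -0.551  0.003] y [-0.478 -0.721  0.501] z [-0.274 -0.42  -0.865] q [ 0.01  0.63  0.37  1.72  0.35  1.   -2.04] F [-0.5 -0.3 -0.2] ff 0.0 op 88.0
clock: 5.5
tool_pos: [0.4589, -0.3103, 0.2973]
eef_rot: [0.516, -0.154, -0.242, 0.807]
contact_force: [0.2, 0.1, 0.5]
opening: 0.998
finger_force: 0.0
t 5.5 tcp [ 0.4589 -0.3103  0.2973] grasp [ 0.4684 -0.2959  0.2894] x [ 0.835 -0.55  -0.001] y [0.231 0.35  0.908] z [-0.499 -0.758  0.42 ] q [-0.36  1.5   0.77  1.63  0.8   1.5  -2.54] F [0.2 0.1 0.5] ff 0.0 op 87.9
```

```bash
python3 -m jog '[[[0,0,0,0.182,0,0],[0,0,0,0.182,0,0],[0,0,0,0.182,0,0],[0,0,0,0.182,0,0],[0,0,0,0.182,0,0],[0,0,0,0.182,0,0],[0,0,0,0.182,0,0],[0,0,0,0.182,0,0],[0,0,0,0.182,0,0],[0,0,0,0.182,0,0],[0,0,0,0.182,0,0]]]' 0.05; python3 st.py
python3 -m jog '[[[-0.0194,-0.05,0.0122,0,0,0],[-0.0194,-0.05,0.0122,0,0,0],[-0.0194,-0.05,0.0122,0,0,0],[-0.0194,-0.05,0.0122,0,0,0],[-0.0194,-0.05,0.0122,0,0,0],[-0.0194,-0.05,0.0122,0,0,0],[-0.0194,-0.05,0.0122,0,0,0],[-0.0194,-0.05,0.0122,0,0,0],[0,0,0,0,0,-0.172],[0,0,0,0,0,-0.172],[0,0,0,0,0,-0.172],[0,0,0,0,0,-0.172]]]'; python3 st.py
```

```text
clock: 6.88
tool_pos: [0.4582, -0.3109, 0.2998]
eef_rot: [0.958, -0.288, 0.002, -0.003]
contact_force: [0.1, -0.8, -1.8]
opening: 0.569
finger_force: 0.0
t 6.88 tcp [ 0.4582 -0.3109  0.2998] grasp [ 0.4581 -0.311   0.3188] x [ 0.834 -0.552  0.003] y [-0.552 -0.834 -0.008] z [ 0.007  0.005 -1.   ] q [ 0.47  0.52  0.08  1.72 -0.06  0.91 -1.58] F [ 0.1 -0.8 -1.8] ff 0.0 op 50.2
clock: 8.38
tool_pos: [0.5493, 0.1083, 0.2018]
eef_rot: [0.999, 0.054, 0.001, -0.001]
contact_force: [0.3, -0.3, -0.3]
opening: 0.571
finger_force: 0.0
t 8.38 tcp [0.5493 0.1083 0.2018] grasp [0.5493 0.1083 0.2208] x [0.994 0.108 0.001] y [ 0.108 -0.994 -0.001] z [ 0.001  0.002 -1.   ] q [-0.21  0.65 -0.1   1.81  0.1   0.69 -1.83] F [ 0.3 -0.3 -0.3] ff 0.0 op 50.3
```

```bash
python3 -m jog '[[[0,0.0005,0.05,0,0,0],[0,0,0.05,0,0,0],[0,0,0.053,0,0,0],[0,0,0,0,0,0]]]'; python3 st.py; python3 -m jog '[[[0,0,0,0,0,0],[0,0,0,0,0,0],[0,0,0,0,0,0],[0,0,0,0,0,0]]]' 0 50; python3 st.py
```

```text
clock: 8.88
tool_pos: [0.5465, 0.1074, 0.0456]
eef_rot: [0.999, 0.052, -0.004, 0.0]
contact_force: [0.5, -0.2, 0.8]
opening: 0.567
finger_force: 0.0
t 8.88 tcp [0.5465 0.1074 0.0456] grasp [0.5466 0.1074 0.0646] x [ 0.995  0.103 -0.007] y [ 0.103 -0.995 -0.   ] z [-0.007 -0.001 -1.   ] q [-0.24  0.9  -0.06  1.9   0.14  0.36 -1.87] F [ 0.5 -0.2  0.8] ff 0.0 op 50.0
clock: 9.38
tool_pos: [0.5501, 0.1081, 0.0499]
eef_rot: [0.999, 0.051, 0.001, -0.001]
contact_force: [-0.2, 0.4, 0.5]
opening: 0.14
finger_force: 0.1
t 9.38 tcp [0.5501 0.1081 0.0499] grasp [0.5501 0.1081 0.0689] x [0.995 0.103 0.003] y [ 0.103 -0.995 -0.002] z [ 0.003  0.002 -1.   ] q [-0.24  0.89 -0.06  1.89  0.14  0.35 -1.87] F [-0.2  0.4  0.5] ff 0.1 op 12.3
```

```bash
python3 -m jog '[[[0,0,-0.02,0,0,0],[0,0,-0.04,0,0,0],[0,0,-0.05,0,0,0],[0,0,0,0,0,0]]]'; python3 st.py; python3 - <<'E'
from h import *
for n in("scene","top"):
    d=snap(n);s=get_state();u=proj(d,s["tool_pos"])[0].astype(int);x,y=max(u[0]-60,0),max(u[1]-60,0)
    cv2.imwrite(f"c_{n}.png",cv2.resize(d["frame"][y:y+120,x:x+120,::-1],(400,400)))
cv2.imwrite("pics/lift1.png",np.hstack([cv2.imread("c_scene.png"),cv2.imread("c_top.png")]))
E
```

```text
clock: 9.88
tool_pos: [0.5518, 0.1083, 0.1624]
eef_rot: [0.999, 0.051, 0.004, -0.002]
contact_force: [0.5, 0.3, -1.5]
opening: 0.099
finger_force: 49.2
t 9.88 tcp [0.5518 0.1083 0.1624] grasp [0.5517 0.1083 0.1814] x [0.995 0.102 0.009] y [ 0.102 -0.995 -0.003] z [ 0.008  0.004 -1.   ] q [-0.22  0.71 -0.1   1.84  0.11  0.59 -1.85] F [ 0.5  0.3 -1.5] ff 49.2 op 8.7
```

View pics/lift1.png

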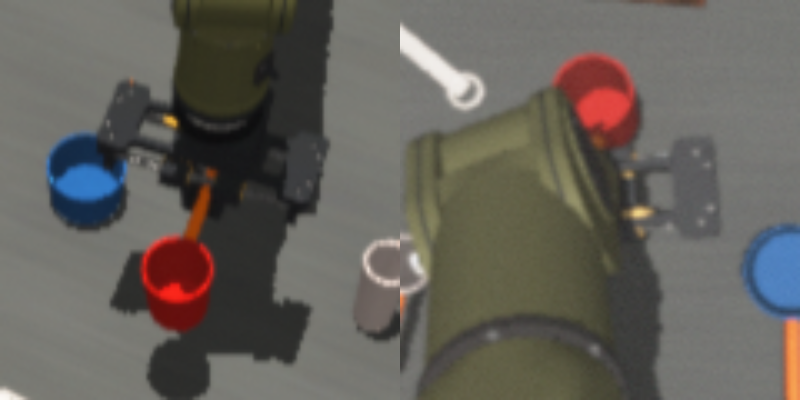

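The crops show the red pot held by its handle, upright and clear of the bench (scene crop (178,270) is its mouth). Next I swing it over the blue pot.

```bash
python3 -m jog '[[[0,0,0,0,0,-0.1],[0,0,0,0,0,-0.16],[0,0,0,0,0,-0.16],[0,0,0,0,0,-0.16],[0,0,0,0,0,-0.16],[0,0,0,0,0,-0.16],[-0.045,0.0053,0,0,0,0],[-0.05,0.0053,0,0,0,0],[-0.05,0.0053,0,0,0,0],[-0.05,0.0053,0,0,0,0],[-0.035,0.0053,0,0,0,0],[0,0,0,0,0,0]]]'; python3 st.py
cat > chk.py <<'E'
# compare coloured blob outline centres with expected, for a pot in the gripper
from h import *
import sys
d=snap("scene");s=get_state()
for nm,lo,hi in(("red",(0,150,60),(6,255,255)),("blue",(100,120,50),(125,255,255))):
    cs,m=blobs(d,lo,hi,60)
    for c in cs:
        x,y,w,h=cv2.boundingRect(c)
        if 200<x<420 and 100<y<320: print(nm,"bbox",x,y,w,h)
Q=R.from_quat(s["eef_rot"]).as_matrix();g=s["tool_pos"]-.019*Q[:,2]
a=np.linspace(0,6.28,60);C=np.c_[np.cos(a),np.sin(a),0*a]
def bb(ctr,z,r1,r2,h):
    P=np.vstack([C*r1+[*ctr,z],C*r2+[*ctr,z+h]]);u=proj(d,P);lo=u.min(0);return np.r_[lo,u.max(0)-lo+1].round(1)
c=g+.0755*Q[:,0];print("exp medium ctr",c.round(4),"bbox",bb(c[:2],g[2]-.068,.027,.031,.08))
print("exp large bbox",bb((.491,-.036),0,.036,.04,.055))
cv2.imwrite("pics/"+sys.argv[1],cv2.resize(d["frame"][130:280,190:390,::-1],(800,600),interpolation=cv2.INTER_CUBIC))
E
python3 chk.py over1.png
```

```text
clock: 11.48
tool_pos: [0.4446, -0.1036, 0.1569]
eef_rot: [0.878, 0.478, -0.002, -0.001]
contact_force: [0.2, 0.3, -1.8]
opening: 0.104
finger_force: 49.5
t 11.47 tcp [ 0.4446 -0.1036  0.1569] grasp [ 0.4447 -0.1036  0.1759] x [ 0.543  0.84  -0.003] y [ 0.84  -0.543 -0.004] z [-0.005  0.    -1.   ] q [ 0.35  0.64 -0.36  2.13  0.49  0.46 -0.96] F [ 0.2  0.3 -1.8] ff 49.5 op 9.1
red bbox 264 150 22 22
blue bbox 264 171 24 25
exp medium ctr [ 0.4873 -0.0378  0.1762] bbox [265.9 144.1  21.1  30.7]
exp large bbox [263.5 166.8  25.2  28.9]
```

View pics/over1.png

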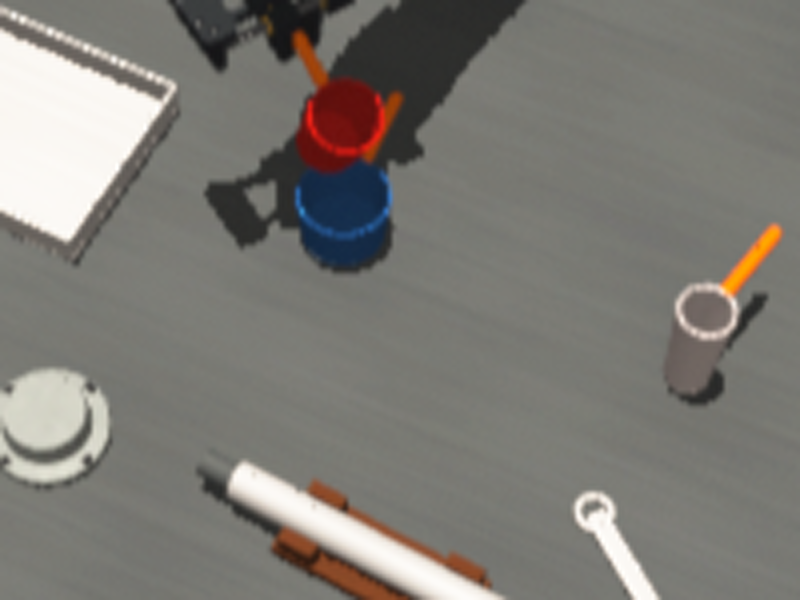

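The red pot hangs tilted: its rim is an almost round ellipse centred at crop (344,117), with the foot at (322,155), so it drooped in the grip. I measure the droop by casting the rim-centre ray onto the vertical plane through the handle.

```bash
cat > droop.py <<'E'
from h import *
def droop(d,uv,L,h):
    s=get_state();Q=R.from_quat(s["eef_rot"]).as_matrix();g=s["tool_pos"]-.019*Q[:,2]
    w=ray(d,uv,0.)[0]-d["xyz"];t=((g-d["xyz"])@Q[:,1])/(w@Q[:,1]);P=np.array(d["xyz"])+t*w
    v=P-g;x,z=v@Q[:,0],-v@Q[:,2]
    print("rim ctr",P.round(4),"in handle plane",round(x,4),round(z,4),"dist",round(np.hypot(x,z),4),"exp",round(np.hypot(L,h),4),"droop",round(np.arctan2(h,L)-np.arctan2(z,x),3))
E
python3 - <<'E'
from droop import *
d=snap("scene")
hsv=cv2.cvtColor(d["frame"],cv2.COLOR_RGB2HSV);m=cv2.inRange(hsv,(0,150,60),(6,255,255))
m[:, :255]=0;m[:,300:]=0;m[:145]=0;m[180:]=0
for y in range(147,176):print(y,"".join("%4d"%(hsv[y,x,2] if m[y,x] else 0) for x in range(262,290)))
droop(d,(276,158.9),.0755,.012)
E
```

```text
147    0   0   0   0   0   0   0   0   0   0   0   0   0   0   0   0   0   0   0   0   0   0   0   0   0   0   0   0
148    0   0   0   0   0   0   0   0   0   0   0   0   0   0   0   0   0   0   0   0   0   0   0   0   0   0   0   0
149    0   0   0   0   0   0   0   0   0   0   0   0   0   0   0   0   0   0   0   0   0   0   0   0   0   0   0   0
150    0   0   0   0   0   0   0   0   0   0   0   0  87  89  89  90  90   0   0   0   0   0   0   0   0   0   0   0
151    0   0   0   0   0   0   0   0   0   0 114  90 100 100 101 101 101  93  87  86   0   0   0   0   0   0   0   0
152    0   0   0   0   0   0   0   0   0 114 101  94  97  96  97  97  98  97  98 101  92   0   0   0   0   0   0   0
153    0   0   0   0   0   0   0  88 105  99  95  94  96  97  97  96  98  97  98  98 102 101 122   0   0   0   0   0
154    0   0   0   0   0   0   0  98  97  95  96  95  97  97  98  99  97  98  98  97  98 120 195 103   0   0   0   0
155    0   0   0   0   0   0 176 111  93  94  96  97  98  98  99  98  98  98  98  98  98 112 177 143   0   0   0   0
156    0   0   0   0   0 129 203 115  94  95  9
[... 1692 characters left out ...]
  0   0   0   0
171    0   0   0   0   0   0  92  94  95  95  96  96  95  94  90   0   0   0   0   0   0   0   0   0   0   0   0   0
172    0   0   0   0   0   0   0   0  89  93  92  92  91   0   0   0   0   0   0   0   0   0   0   0   0   0   0   0
173    0   0   0   0   0   0   0   0   0   0   0   0   0   0   0   0   0   0   0   0   0   0   0   0   0   0   0   0
174    0   0   0   0   0   0   0   0   0   0   0   0   0   0   0   0   0   0   0   0   0   0   0   0   0   0   0   0
175    0   0   0   0   0   0   0   0   0   0   0   0   0   0   0   0   0   0   0   0   0   0   0   0   0   0   0   0
rim ctr [ 0.4876 -0.0371  0.1531] in handle plane 0.0746 -0.0236 dist 0.0782 exp 0.0764 droop 0.464
```

The droop is 0.46 rad (the fingers had not built up force before the lift). I pitch the tool by +0.46 about its y to bring the pot level.

```bash
python3 -m jog '[[[0,0,0,0,0.1,0],[0,0,0,0,0.12,0],[0,0,0,0,0.12,0],[0,0,0,0,0.12,0],[0,0,0,0,0,0]]]' - 60; python3 st.py; python3 - <<'E'
from droop import *
d=snap("scene")
hsv=cv2.cvtColor(d["frame"],cv2.COLOR_RGB2HSV);m=cv2.inRange(hsv,(0,150,60),(6,255,255))
cs,_=blobs(d,(0,150,60),(6,255,255),60)
print([cv2.boundingRect(c) for c in cs])
cv2.imwrite("pics/lev1.png",cv2.resize(d["frame"][130:205,240:340,::-1],(800,600),interpolation=cv2.INTER_CUBIC))
E
```

```text
clock: 12.2
tool_pos: [0.4466, -0.1017, 0.157]
eef_rot: [0.855, 0.465, 0.2, -0.112]
contact_force: [0.5, 0.6, -2.7]
opening: 0.106
finger_force: 59.7
t 12.2 tcp [ 0.4466 -0.1017  0.157 ] grasp [ 0.4421 -0.1089  0.174 ] x [0.487 0.751 0.446] y [ 0.84  -0.542 -0.005] z [ 0.238  0.377 -0.895] q [ 0.92  0.79 -0.8   2.22  0.4   0.21 -0.63] F [ 0.5  0.6 -2.7] ff 59.7 op 9.3
[(82, 372, 34, 12), (265, 143, 20, 29), (82, 130, 34, 31), (0, 0, 21, 23)]
```

View pics/lev1.png

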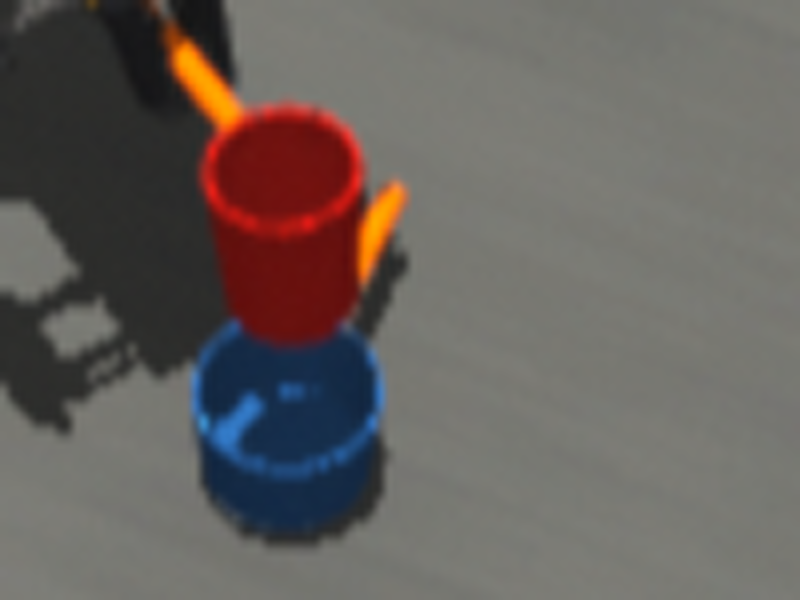

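The red pot is now near upright above the blue one; its rim centre is at crop (282,170), about pixel (274.8,150.8), and the foot bottom at crop (295,345).

```bash
python3 - <<'E'
from droop import *
d=snap("scene");droop(d,(274.8,150.8),.0755,.012)
s=get_state();Q=R.from_quat(s["eef_rot"]).as_matrix();g=s["tool_pos"]-.019*Q[:,2]
w=ray(d,(274.8,150.8),0.)[0]-d["xyz"];t=((g-d["xyz"])@Q[:,1])/(w@Q[:,1]);P=np.array(d["xyz"])+t*w
h=np.r_[Q[:2,0],0];h/=np.linalg.norm(h);v=P-g;X,Z=v@h,v[2]
th=np.arctan2(.012,.0755)-np.arctan2(Z,X);print("world pitch down",th)
up=np.array([0,0,1.])*np.cos(th)+h*np.sin(th)
for zz,r in((0,.031),(-.08,.027)):print("proj ctr",proj(d,P+up*zz).round(1))
a=np.linspace(0,6.28,80)
e1=h*np.cos(th)-np.array([0,0,1.])*np.sin(th);e2=np.cross(up,e1)
F=P-.08*up+.027*(np.cos(a)[:,None]*e1+np.sin(a)[:,None]*e2);print("foot low px",proj(d,F).max(0),"foot ctr",(P-.08*up).round(4))
# large rim centre
cs,_=blobs(d,(100,120,50),(125,255,255),100)
for c in cs:
    if abs(c[:,0,0].mean()-276)<10:print("blue bbox",cv2.boundingRect(c))
print("large rim px",proj(d,[[.491,-.036,.055]]), "ray at .055 of crop centre", ray(d,(275.5,178.9),.055))
E
```

```text
rim ctr [ 0.4845 -0.043   0.1888] in handle plane 0.0732 -0.0215 dist 0.0763 exp 0.0764 droop 0.443
world pitch down -0.018716205797149443
proj ctr [[274.8 150.8]]
proj ctr [[274.9 165.7]]
foot low px [283.25379933 172.66133474] foot ctr [ 0.4853 -0.0418  0.1088]
blue bbox (264, 170, 24, 26)
blue bbox (244, 0, 71, 33)
large rim px [[275.60611137 176.82840654]] ray at .055 of crop centre [[ 0.49851527 -0.03283987  0.055     ]]
```

```bash
python3 - <<'E'
from h import *
d=snap("top");s=snap("scene")
for nm,dd,f in(("top",d,np.load("top0.npy")),("scene",s,np.load("scene0.npy"))):
    dd=dict(dd,frame=f)
    cs,_=blobs(dd,(100,90,40),(125,255,255),100)
    for c in cs:
        x,y,w,h=cv2.boundingRect(c)
        if w<45 and 200<x<300:
            print(nm,x,y,w,h)
            P=ray(dd,c[:,0],.055)[:,:2];print(" world extents at rim z",P.min(0).round(4),P.max(0).round(4),"circle",cv2.minEnclosingCircle((P*1000).astype(np.float32)))
    g=cv2.cvtColor(f,cv2.COLOR_RGB2HSV)
    u=proj(dd,[[.495,-.035,.055]])[0].astype(int);print(u);print(g[u[1],u[0]-18:u[0]+19,2]);print(g[u[0] and u[1]-18:u[1]+19,u[0],2])
E
```

```text
top 231 220 28 28
 world extents at rim z [ 0.4569 -0.0725] [0.5322 0.003 ] circle ((495.7893371582031, -34.62194061279297), 39.368526458740234)
[244 233]
[118 115 117 108 112 136 110 121 164 184 190 189 192 189 192 190 190 190
 193 191 190 192 189 190 188 189 192 191 187 182 160 117 122 133 123 117
 118]
[117 114 115 114 119 120 129 170 187 194 194 191 193 194 195 193 191 193
 193 194 195 192 190 189 190 191 190 188 177 133  96 120 153 217 234 233
 235]
scene 264 169 24 28
 world extents at rim z [ 0.458  -0.0726] [0.5608 0.0137] circle ((510.802001953125, -29.278614044189453), 53.470943450927734)
[275 177]
[121 120 119 118 118 118 125 180  90  67  67  67  68  69  69  70  76  80
  84  82  81  81  77  76  76  77  78  79  78  94 161 122 121 120 121 121
 120]
[117 118 119 120 120 119 117 116 116 132 114  77  71  72  71  72  72  72
  84 153 193 198 197 198 200 200 200 200 198 173 117  75  71  70  70  70
  68]
```

Large pot centre refined to (0.495, -0.0345). Shift and lower.

```bash
python3 -m jog '[[[0.0105,0.0043,0.0052,0,0,0],[-0.009,0,0.018,0,0,0],[-0.0112,0,0.0224,0,0,0],[-0.009,0,0.018,0,0,0],[0,0,0,0,0,0]]]'; python3 st.py; python3 - <<'E'
from h import *
d=snap("scene")
cv2.imwrite("pics/low1.png",cv2.resize(d["frame"][130:205,240:340,::-1],(800,600),interpolation=cv2.INTER_CUBIC))
E
```

```text
clock: 13.02
tool_pos: [0.4592, -0.0921, 0.0935]
eef_rot: [0.853, 0.469, 0.2, -0.111]
contact_force: [-0.1, -1.0, -2.1]
opening: 0.103
finger_force: 59.6
t 13.03 tcp [ 0.4592 -0.0921  0.0935] grasp [ 0.4547 -0.0992  0.1105] x [0.48  0.756 0.445] y [ 0.845 -0.535 -0.002] z [ 0.236  0.377 -0.896] q [ 0.79  0.89 -0.63  2.23  0.56  0.04 -0.74] F [-0.1 -1.  -2.1] ff 59.6 op 9.0
```

View pics/low1.png

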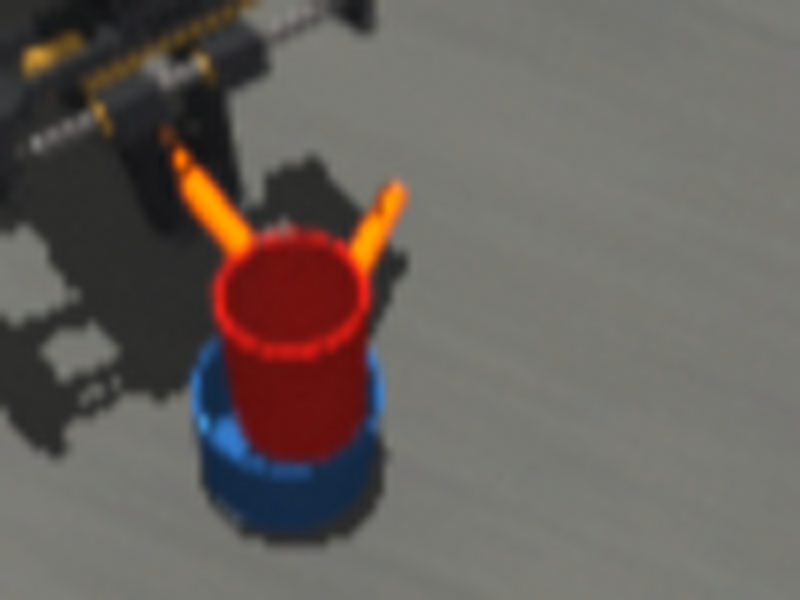

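The red pot's foot (300,460) is entering the blue rim, which spans (193–382, 475), and it looks centred. Continue down.

```bash
python3 -m jog '[[[-0.007,0,0.0135,0,0,0],[-0.0058,0,0.0117,0,0,0],[-0.0036,0,0.0072,0,0,0],[0,0,0,0,0,0]]]'; python3 st.py
```

```text
clock: 13.58
tool_pos: [0.4605, -0.0958, 0.0728]
eef_rot: [0.853, 0.47, 0.199, -0.112]
contact_force: [0.8, -0.4, -1.6]
opening: 0.103
finger_force: 59.6
t 13.57 tcp [ 0.4605 -0.0958  0.0728] grasp [ 0.456  -0.103   0.0899] x [0.48  0.757 0.444] y [ 0.846 -0.534 -0.004] z [ 0.234  0.377 -0.896] q [ 0.8   0.94 -0.63  2.23  1.38  0.04 -1.54] F [ 0.8 -0.4 -1.6] ff 59.6 op 9.1
```

```bash
python3 -m jog '[[[0.001,-0.001,0.0005,0,-0.06,0],[-0.003,0,0.0085,0,-0.03,0],[-0.003,0,0.0075,0,0,0],[0,0,0,0,0,0]]]'; python3 st.py
```

```text
clock: 14.08
tool_pos: [0.4597, -0.0938, 0.0554]
eef_rot: [0.861, 0.474, 0.16, -0.091]
contact_force: [0.0, -0.4, -2.3]
opening: 0.102
finger_force: 59.6
t 14.07 tcp [ 0.4597 -0.0938  0.0554] grasp [ 0.4561 -0.0997  0.0731] x [0.501 0.787 0.362] y [ 0.845 -0.535 -0.006] z [ 0.188  0.309 -0.932] q [ 0.72  0.95 -0.61  2.22  1.64  0.12 -1.86] F [ 0.  -0.4 -2.3] ff 59.6 op 8.9
```

```bash
python3 -m jog '[[[0,0,0,0,0,0],[0,0,0,0,0,0],[0,0,0,0,0,0]]]' 0.05; python3 st.py; python3 -m jog '[[[0,0,-0.03,0,0,0],[0,0,-0.05,0,0,0],[0,0,-0.06,0,0,0],[0,0,-0.04,0,0,0]]]'; python3 st.py;  python3 - <<'E'
from h import *
d=snap("scene")
cv2.imwrite("pics/rel1.png",cv2.resize(d["frame"][130:205,240:340,::-1],(800,600),interpolation=cv2.INTER_CUBIC))
E
```

```text
clock: 14.45
tool_pos: [0.4597, -0.0942, 0.0554]
eef_rot: [0.861, 0.473, 0.16, -0.091]
contact_force: [-0.5, 0.0, 0.7]
opening: 0.419
finger_force: 0.0
t 14.45 tcp [ 0.4597 -0.0942  0.0554] grasp [ 0.4561 -0.1001  0.0731] x [0.501 0.787 0.361] y [ 0.845 -0.535 -0.006] z [ 0.189  0.308 -0.932] q [ 0.72  0.95 -0.61  2.22  1.65  0.12 -1.86] F [-0.5  0.   0.7] ff 0.0 op 36.9
clock: 14.95
tool_pos: [0.4317, -0.1459, 0.2032]
eef_rot: [0.863, 0.471, 0.161, -0.085]
contact_force: [0.2, 0.1, -0.8]
opening: 0.565
finger_force: 0.0
t 14.95 tcp [ 0.4317 -0.1459  0.2032] grasp [ 0.4279 -0.1516  0.221 ] x [0.505 0.786 0.357] y [ 0.84  -0.542  0.005] z [ 0.197  0.298 -0.934] q [ 1.16  0.81 -1.18  2.14  0.77  0.59 -1.02] F [ 0.2  0.1 -0.8] ff 0.0 op 49.8
```

View pics/rel1.png

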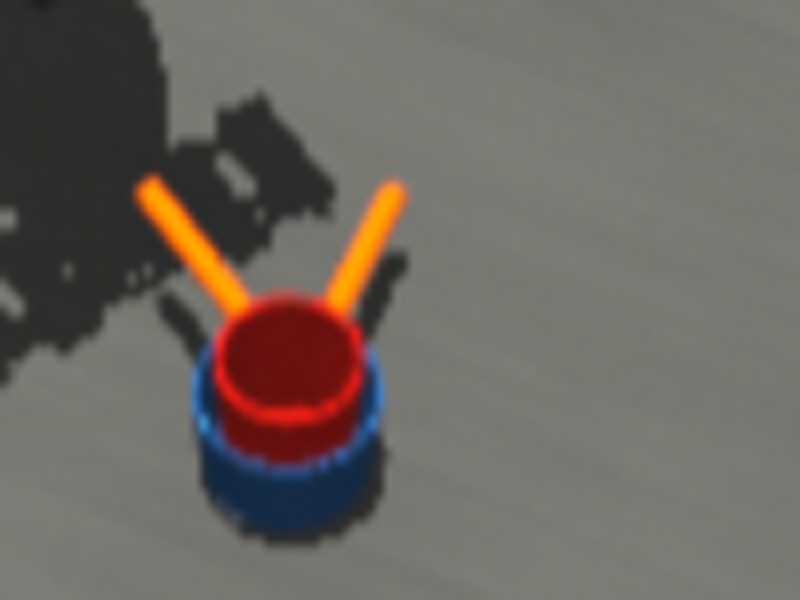

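The red pot sits level in the blue pot (rim centre crop (290,360)). Next is the small pot, taken with the flipped wrist so the last joint stays clear of its limit.

```bash
python3 -m jog '[[[0,0,0,0,-0.18,0],[0,0,0,0,-0.185,0],[0,0,0,0,0,-0.173],[0,0,0,0,0,-0.173],[0,0,0,0,0,-0.173],[0,0,0,0,0,-0.173],[0,0,0,0,0,-0.173],[0,0,0,0,0,-0.173],[0,0,0,0,0,-0.173],[0,0,0,0,0,-0.173],[0,0,0,0,0,-0.173],[0,0,0,0,0,-0.173]]]'; python3 st.py; python3 -m jog '[[[0,0,0,0,0,-0.173],[0.0115,0.053,0,0,0,0],[0.0115,0.053,0,0,0,0],[0.0115,0.053,0,0,0,0],[0.0115,0.053,0,0,0,0],[0.0115,0.053,0,0,0,0],[0.0115,0.053,0,0,0,0],[0.0115,0.053,0,0,0,0],[0.0115,0.053,0,0,0,0],[0,0,0,0,0,0]]]'; python3 st.py
```

```text
clock: 16.5
tool_pos: [0.4318, -0.1453, 0.2011]
eef_rot: [0.202, 0.979, -0.001, 0.002]
contact_force: [0.1, -0.9, -0.1]
opening: 0.565
finger_force: 0.0
t 16.5 tcp [ 0.4318 -0.1453  0.2011] grasp [ 0.4318 -0.1452  0.2201] x [-0.918  0.396 -0.004] y [ 0.396  0.918 -0.001] z [ 0.003 -0.003 -1.   ] q [ 0.96  0.89 -1.37  2.08  1.02  1.12  0.25] F [ 0.1 -0.9 -0.1] ff 0.0 op 49.8
clock: 17.75
tool_pos: [0.4421, 0.2933, 0.2006]
eef_rot: [0.117, 0.993, 0.001, 0.001]
contact_force: [-0.2, -0.1, -0.1]
opening: 0.566
finger_force: 0.0
t 17.75 tcp [0.4421 0.2933 0.2006] grasp [0.4421 0.2933 0.2196] x [-0.973  0.232 -0.002] y [0.232 0.973 0.002] z [ 0.003  0.001 -1.   ] q [-0.01  0.92 -1.26  1.87  0.98  1.15 -0.31] F [-0.2 -0.1 -0.1] ff 0.0 op 49.8
```

```bash
python3 -m jog '[[[-0.001,-0.004,0.03,0,0,0],[0,0,0.04,0,0,0],[0,0,0.04,0,0,0],[0,0,0.0176,0,0,0],[0,0,0,0,0,0]]]'; python3 st.py; python3 -m jog '[[[0,0,0,0,0,0],[0,0,0,0,0,0],[0,0,0,0,0,0],[0,0,0,0,0,0],[0,0,0,0,0,0],[0,0,0,0,0,0]]]' 0 60; python3 st.py; python3 -m jog '[[[0,0,-0.01,0,0,0],[0,0,-0.03,0,0,0],[0,0,-0.04,0,0,0],[0,0,-0.04,0,0,0],[0,0,0,0,0,0]]]'; python3 st.py; python3 - <<'E'
from h import *
d=snap("scene");s=get_state();u=proj(d,s["tool_pos"])[0].astype(int);print(u)
x,y=u[0]-40,u[1]-30
cv2.imwrite("pics/lift2.png",cv2.resize(d["frame"][y:y+75,x:x+100,::-1],(800,600),interpolation=cv2.INTER_CUBIC));print(x,y)
E
```

```text
clock: 18.38
tool_pos: [0.4435, 0.2818, 0.071]
eef_rot: [0.12, 0.993, -0.003, 0.001]
contact_force: [0.0, 0.2, 0.3]
opening: 0.567
finger_force: 0.0
t 18.38 tcp [0.4435 0.2818 0.071 ] grasp [0.4435 0.2819 0.09  ] x [-0.971  0.238 -0.002] y [ 0.238  0.971 -0.005] z [ 0.001 -0.006 -1.   ] q [-0.07  1.09 -1.11  1.96  1.24  1.   -0.48] F [0.  0.2 0.3] ff 0.0 op 49.9
clock: 19.12
tool_pos: [0.4443, 0.2844, 0.0726]
eef_rot: [0.12, 0.993, -0.001, 0.002]
contact_force: [-0.4, 1.7, 1.6]
opening: 0.109
finger_force: 58.1
t 19.12 tcp [0.4443 0.2844 0.0726] grasp [0.4442 0.2844 0.0916] x [-0.971  0.238 -0.004] y [ 0.238  0.971 -0.001] z [ 0.004 -0.002 -1.   ] q [-0.07  1.09 -1.11  1.96  1.24  1.   -0.48] F [-0.4  1.7  1.6] ff 58.1 op 9.6
clock: 19.75
tool_pos: [0.4443, 0.2851, 0.1949]
eef_rot: [0.12, 0.993, 0.0, 0.003]
contact_force: [-0.9, 0.2, -2.6]
opening: 0.108
finger_force: 58.8
t 19.75 tcp [0.4443 0.2851 0.1949] grasp [0.4442 0.2851 0.2139] x [-0.971  0.238 -0.007] y [0.238 0.971 0.001] z [ 0.007 -0.    -1.   ] q [-0.    0.92 -1.25  1.88  0.99  1.13 -0.31] F [-0.9  0.2 -2.6] ff 58.8 op 9.5
[380 178]
340 148
```

View pics/lift2.png

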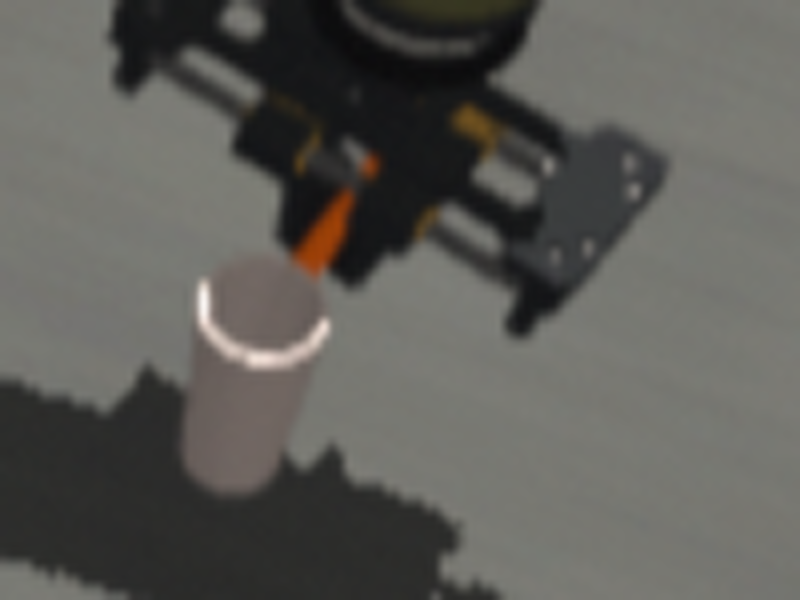

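Small pot is lifted by its handle; rim centre at crop (264,307), about pixel (372.6,186.0), foot bottom at crop (232,497), and it looks near level.

```bash
cat > dr2.py <<'E'
from h import *
def dr(d,uv,h=.012,sgn=-1):
    s=get_state();Q=R.from_quat(s["eef_rot"]).as_matrix();g=s["tool_pos"]-.019*Q[:,2]
    w=ray(d,uv,0.)[0]-d["xyz"];P=np.array(d["xyz"])+((g-d["xyz"])@Q[:,1])/(w@Q[:,1])*w
    H=sgn*np.r_[Q[:2,0],0];H/=np.linalg.norm(H);v=P-g;X,Z=v@H,v[2]
    print("rim",P.round(4),"X,Z",round(X,4),round(Z,4));return P,H,X,Z
E
python3 - <<'E'
from dr2 import *
d=snap("scene");P,H,X,Z=dr(d,(372.6,186))
# solve pitch th (down +) with unknown L: Z = h cos th - L sin th ; X = L cos th + h sin th
th=np.arctan2(.012,np.sqrt(max(X*X+Z*Z-.012**2,1e-9)))-np.arctan2(Z,X);print("pitch",th)
up=np.array([0,0,1.])*np.cos(th)+H*np.sin(th)
a=np.linspace(0,6.28,80);e1=H*np.cos(th)-np.array([0,0,1.])*np.sin(th);e2=np.cross(up,e1)
F=P-.104*up+.019*(np.cos(a)[:,None]*e1+np.sin(a)[:,None]*e2);u=proj(d,F);print("foot predicted low px",u[u[:,1].argmax()],"observed",340+232/8-.4,148+497/8-.4)
m=ray(d,(275.85,174.6),.085);print("medium rim ctr",m)
E
```

```text
rim [0.4854 0.2727 0.2033] X,Z 0.0432 -0.0074
pitch 0.44657071868866477
foot predicted low px [375.04289076 198.46324616] observed 368.6 209.725
medium rim ctr [[ 0.50056244 -0.0308814   0.085     ]]
```

```bash
python3 - <<'E'
from dr2 import *
d=snap("scene");P,H,X,Z=dr(d,(372.6,186))
s=get_state();Q=R.from_quat(s["eef_rot"]).as_matrix();g=s["tool_pos"]-.019*Q[:,2];a=np.linspace(0,6.28,80)
for th in(0,.1,.2,.3):
    P=ray(d,(372.6,186),g[2]+.012-.05*np.sin(th))[0]
    up=np.array([0,0,1.])*np.cos(th)+H*np.sin(th);e1=H*np.cos(th)-np.array([0,0,1.])*np.sin(th);e2=np.cross(up,e1)
    u=proj(d,P-.104*up+.019*(np.cos(a)[:,None]*e1+np.sin(a)[:,None]*e2));print(th,P.round(4),(P-g).round(4),"lat",((P-g)@Q[:,1]).round(4),u[u[:,1].argmax()].round(1),u[:,0].min().round(1),u[:,0].max().round(1))
print("obs 368.6 209.7, x span",340+182/8,340+282/8)
E
```

```text
rim [0.4845 0.2726 0.2018] X,Z 0.0423 -0.0082
0 [0.4979 0.2737 0.222 ] [ 0.0545 -0.0091  0.012 ] lat 0.0041 [367.4 209.5] 360.4 372.9
0.1 [0.4946 0.2734 0.217 ] [ 0.0512 -0.0093  0.007 ] lat 0.0031 [368.8 207.2] 362.3 374.8
0.2 [0.4913 0.2732 0.212 ] [ 0.0479 -0.0096  0.0021] lat 0.0021 [370.7 204.8] 364.2 376.8
0.3 [0.4881 0.2729 0.2072] [ 0.0447 -0.0098 -0.0028] lat 0.0011 [372.7 202.3] 366.2 378.7
obs 368.6 209.7, x span 362.75 375.25
```

Pitch is about 0.04 and L about 0.0535. Carry to the tray.

```bash
python3 -m jog '[[[0,0,-0.025,0,0,0.114],[0,0,-0.025,0,0,0.114],[0,0,-0.025,0,0,0.114],[-0.015,-0.023,0,0,0,0],[-0.03,-0.0455,0,0,0,0],[-0.03,-0.0455,0,0,0,0],[-0.03,-0.0455,0,0,0,0],[-0.03,-0.0455,0,0,0,0],[-0.03,-0.0455,0,0,0,0],[-0.03,-0.0455,0,0,0,0],[-0.03,-0.0455,0,0,0,0],[-0.03,-0.0455,0,0,0,0]]]'; python3 st.py
```

```text
clock: 21.4
tool_pos: [0.4423, -0.1814, 0.2671]
eef_rot: [0.287, 0.958, -0.001, 0.001]
contact_force: [0.8, 0.2, -3.2]
opening: 0.107
finger_force: 58.8
t 21.4 tcp [ 0.4423 -0.1814  0.2671] grasp [ 0.4423 -0.1814  0.2861] x [-0.835  0.55  -0.002] y [ 0.55   0.835 -0.002] z [ 0.    -0.003 -1.   ] q [ 1.05  0.81 -1.4   1.93  0.87  1.2   0.32] F [ 0.8  0.2 -3.2] ff 58.8 op 9.4
```

```bash
python3 -m jog '[[[-0.03,-0.0455,0,0,0,0],[-0.03,-0.0455,0,0,0,0],[-0.03,-0.0455,0,0,0,0],[-0.021,-0.032,0,0,0,0],[-0.03,-0.0455,0,0,0,0],[0,0,0,0,0,0]]]'; python3 st.py
```

```text
clock: 22.15
tool_pos: [0.441, -0.4404, 0.2659]
eef_rot: [0.292, 0.956, -0.001, -0.0]
contact_force: [-0.4, 1.0, -3.4]
opening: 0.11
finger_force: 59.0
t 22.15 tcp [ 0.441  -0.4404  0.2659] grasp [ 0.441  -0.4404  0.2849] x [-0.83   0.558 -0.   ] y [ 0.558  0.83  -0.003] z [-0.002 -0.003 -1.   ] q [ 1.31  0.97 -1.35  1.51  0.95  1.42  0.89] F [-0.4  1.  -3.4] ff 59.0 op 9.7
```

```bash
python3 -m jog '[[[0.016,0.025,0,0,0,0],[0.017,0.025,0,0,0,0],[0,0,0,0.12,0,0],[0,0,0,0.16,0,0],[0,0,0,0.16,0,0],[0,0,0,0.16,0,0],[0,0,0,0.16,0,0],[0,0,0,0.12,0,0],[0,0,0,0.1,0,0],[0,0,0,0.1,0,0],[0,0,0,0.1,0,0],[0,0,0,0.1,0,0]]]'; python3 st.py
```

```text
clock: 23.65
tool_pos: [0.4439, -0.3745, 0.2673]
eef_rot: [0.23, 0.768, -0.573, -0.17]
contact_force: [0.1, -0.2, -2.3]
opening: 0.106
finger_force: 58.7
t 23.65 tcp [ 0.4439 -0.3745  0.2673] grasp [ 0.4538 -0.3593  0.2727] x [-0.837  0.548 -0.002] y [ 0.158  0.238 -0.958] z [-0.525 -0.802 -0.285] q [ 0.48  1.06 -0.71  1.67  1.27  2.03  0.24] F [ 0.1 -0.2 -2.3] ff 58.7 op 9.3
```

```bash
python3 -m jog '[[[0,0,0,0.1,0,0],[0,0,0,0.1,0,0],[0,0,0,0.1,0,0],[0,0,0,0.1,0,0],[0,0,0,0.1,0,0],[0,0,0,0.1,0,0],[0,0,0,0,0,0],[0,0,0,0,0,0]]]'; python3 st.py
```

```text
clock: 24.65
tool_pos: [0.4438, -0.3752, 0.2687]
eef_rot: [-0.171, -0.565, 0.773, 0.23]
contact_force: [0.1, 0.1, -2.2]
opening: 0.104
finger_force: 58.5
t 24.65 tcp [ 0.4438 -0.3752  0.2687] grasp [ 0.4538 -0.3601  0.2629] x [-0.836  0.549 -0.004] y [-0.163 -0.255 -0.953] z [-0.525 -0.796  0.302] q [ 0.17  1.29 -0.11  1.61  1.23  2.07  0.2 ] F [ 0.1  0.1 -2.2] ff 58.5 op 9.2
```

```bash
python3 - <<'E'
from h import *
d=snap("scene")
cv2.imwrite("pics/pour.png",cv2.resize(d["frame"][100:220,130:290,::-1],(800,600),interpolation=cv2.INTER_CUBIC))
E
```

```text
(no output)
```

View pics/pour.png

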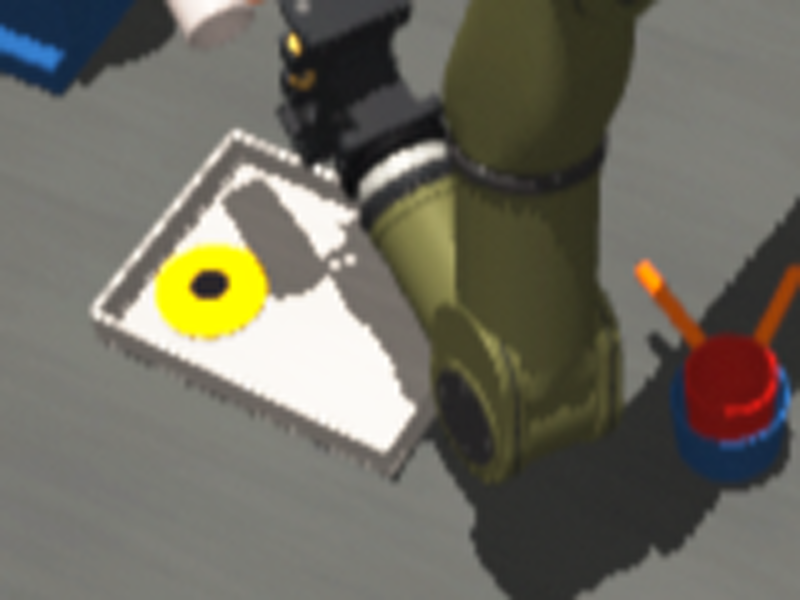

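The picture shows the pot tipped at upper left (around (215,20)), with some bright specks in the shadow at (340,262) that may be nuts. I tip further with a little shake, then count numerically.

```bash
python3 -m jog '[[[0,0,0,0.1,0,0],[0,0,0,0.06,0,0],[0,0,-0.012,0,0,0],[0,0,0.012,0,0,0],[0,0,-0.012,0,0,0],[0,0,0.012,0,0,0],[0,0,0,0,0,0]]]'; python3 st.py; python3 -m jog '[[[0,0,0,-0.17,0,0],[0,0,0,-0.185,0,0],[0,0,0,-0.185,0,0],[0,0,0,-0.185,0,0],[0,0,0,-0.185,0,0],[0,0,0,-0.185,0,0],[0,0,0,-0.185,0,0],[0,0,0,-0.185,0,0],[0,0,0,-0.185,0,0],[0,0,0,-0.185,0,0],[0,0,0,-0.185,0,0],[0,0,0,-0.02,0,0]]]';python3 st.py
```

```text
clock: 25.58
tool_pos: [0.443, -0.3763, 0.2704]
eef_rot: [-0.153, -0.5, 0.817, 0.244]
contact_force: [0.3, -0.2, -2.2]
opening: 0.108
finger_force: 58.4
t 25.57 tcp [ 0.443  -0.3763  0.2704] grasp [ 0.4524 -0.3622  0.2618] x [-0.834  0.551 -0.005] y [-0.246 -0.381 -0.891] z [-0.493 -0.742  0.454] q [0.11 1.37 0.07 1.59 1.2  2.05 0.21] F [ 0.3 -0.2 -2.2] ff 58.4 op 9.5
clock: 27.08
tool_pos: [0.4384, -0.3806, 0.2685]
eef_rot: [0.292, 0.956, -0.003, -0.0]
contact_force: [-0.6, 0.5, -2.1]
opening: 0.109
finger_force: 58.9
t 27.07 tcp [ 0.4384 -0.3806  0.2685] grasp [ 0.4384 -0.3805  0.2875] x [-0.829  0.559 -0.001] y [ 0.559  0.829 -0.005] z [-0.002 -0.005 -1.   ] q [ 1.06  0.68 -0.75  1.65  0.53  1.02  1.11] F [-0.6  0.5 -2.1] ff 58.9 op 9.6
```

```bash
python3 -m jog '[[[0,0,0,0,0,0.153],[0,0,0,0,0,0.153],[0.02,0.018,0,0,0,0],[0.036,0.033,0,0,0,0],[0.036,0.033,0,0,0,0],[0.036,0.033,0,0,0,0],[0.036,0.033,0,0,0,0],[0.036,0.033,0,0,0,0],[0.036,0.033,0,0,0,0],[0.036,0.033,0,0,0,0],[0.016,0.015,0,0,0,0],[0,0,0,0,0,0]]]'; python3 st.py
python3 - <<'E'
from h import *
t=snap("top");s=snap("scene")
A=cv2.resize(t["frame"][180:265,300:400,::-1],(400,340),interpolation=cv2.INTER_CUBIC)
u=proj(s,[[.495,-.035,.15]])[0].astype(int);print(u)
B=cv2.resize(s["frame"][u[1]-40:u[1]+45,u[0]-50:u[0]+50,::-1],(400,340),interpolation=cv2.INTER_CUBIC)
cv2.imwrite("pics/fin.png",np.hstack([A,B]));np.save("t.npy",t["frame"]);np.save("s.npy",s["frame"])
E
```

```text
clock: 28.58
tool_pos: [0.4659, 0.0173, 0.2682]
eef_rot: [0.427, 0.904, -0.002, 0.002]
contact_force: [-0.2, 0.3, -2.0]
opening: 0.11
finger_force: 58.9
t 28.57 tcp [0.4659 0.0173 0.2682] grasp [0.4659 0.0173 0.2872] x [-0.636  0.772 -0.005] y [ 0.772  0.636 -0.001] z [ 0.002 -0.005 -1.   ] q [ 0.31  0.5  -0.68  1.98  0.44  0.81  0.07] F [-0.2  0.3 -2. ] ff 58.9 op 9.7
[275 161]
```

View pics/fin.png

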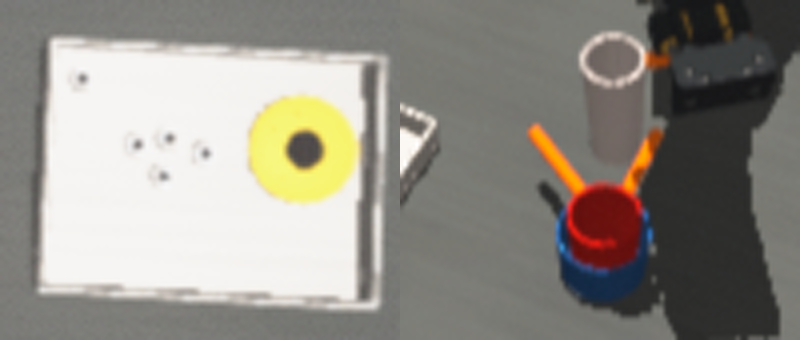

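The left crop shows five nuts lying in the tray beside the shield; the right shows the empty small pot upright above the nested pair. Now fit the rims numerically.

```bash
cat > rims.py <<'E'
from h import *
def fit(d,m,z,nm):
    p=np.argwhere(m)[:,::-1].astype(np.float32)
    e=cv2.fitEllipse(cv2.convexHull(p).reshape(-1,1,2));c=ray(d,e[0],z)[0];print(nm,"px",np.round(e[0],1),"axes",np.round(e[1],1),"world",c.round(4),"n",len(p));return c
if __name__=="__main__":
    for n in("scene","top"):
        d=snap(n);f=d["frame"];hsv=cv2.cvtColor(f,cv2.COLOR_RGB2HSV);H,S,V=[hsv[...,i] for i in range(3)]
        yy,xx=np.mgrid[:384,:512];s=get_state()
        Q=R.from_quat(s["eef_rot"]).as_matrix();g=s["tool_pos"]-.019*Q[:,2]
        u=proj(d,[[.497,-.033,.085]])[0];near=np.hypot(xx-u[0],yy-u[1])<18
        fit(d,near&(H<7)&(S>140)&(V>(125 if n=="scene" else 60)),.085,n+" med rim")
        fit(d,near&(H>98)&(H<126)&(S>100)&(V>(110 if n=="scene" else 60)),.055,n+" large rim")
        r=g-.0535*Q[:,0]+[0,0,.012];u=proj(d,r)[0];near=np.hypot(xx-u[0],yy-u[1])<16
        print("expected small rim",r.round(4),u.round(1))
        if n=="scene":
            fit(d,near&(V>165)&(S<60),r[2],n+" small rim")
            a=near|(np.hypot(xx-u[0],yy-u[1]-20)<14)
            y0,x0=int(u[1])-14,int(u[0])-14
            for y in range(y0,y0+45,1):print(y,"".join("%4d"%v for v in V[y,x0:x0+28]))
E
python3 rims.py
```

```text
scene med rim px [275.3 174.2] axes [16.6 18.5] world [ 0.4999 -0.0333  0.085 ] n 76
scene large rim px [275.3 178.7] axes [19.3 23.9] world [ 0.498  -0.0338  0.055 ] n 24
expected small rim [ 0.4999 -0.0281  0.2991] [277.5 133.9]
scene small rim px [277.3 135.2] axes [13.7 16.3] world [ 0.5043 -0.0265  0.2991] n 78
119  121 122 122 123 122 122 122 124 124 124 124 123 124 123 122 122 121 121 122 116  68  33  58  93  71  56  44  27
120  122 122 121 122 122 124 122 123 124 123 124 125 124 124 124 122 122 122 122 120  97  45  51  74  64  51  45  37
121  122 122 122 123 122 123 122 123 123 125 124 124 125 124 124 124 124 124 123 122 116  78  64  77  75  53  49  41
122  120 121 122 122 123 122 123 122 122 122 123 124 123 124 124 124 124 124 123 123 122 111 104 106  98  58  49  40
123  123 121 121 122 121 122 124 123 123 123 122 122 123 124 123 123 124 124 124 124 124 123 121 116  92  51  41  34
124  123 123 123 123 122 123 124 123 124 123 123 123 123 122 124 124 124 124 124 124 123 124 122 101  60  35  30  26
125  124 124 123 124 123 124 124 124 124 124 124 124 124 122 123 124 123 123 124
[... 4009 characters left out ...]
2  45
160  255 255 251 177 125 120 121 120 121 120 116 114 112 113 113 113 114 113 111 110 151 251 255 254 233  97  46  46
161  253 255 255 249 157 121 120 120 121 121 121 118 115 115 117 117 117 114 113 120 192 254 255 252 173  64  45  45
162  234 254 255 255 219 136 119 120 119 120 121 120 120 118 119 121 119 118 118 129 182 245 245 222  98  47  46  45
163  169 244 254 255 253 203 130 118 117 119 120 120 121 119 121 121 120 119 132 195 162 171 168 138  61  45  45  45
top med rim px [248.5 230.4] axes [ 9.1 19.1] world [ 0.5038 -0.0459  0.085 ] n 41
top large rim px [244.8 233.1] axes [27.1 27.4] world [ 0.4955 -0.0355  0.055 ] n 46
expected small rim [ 0.5    -0.0284  0.2992] [239.9 233.8]
```

```bash
python3 - <<'E'
from h import *
d=snap("scene");s=get_state();Q=R.from_quat(s["eef_rot"]).as_matrix();g=s["tool_pos"]-.019*Q[:,2]
print("g",g)
a=np.linspace(0,6.28,80)
for dz in(0,.004):
    r=ray(d,(277.3,135.2),.2991-dz)[0];f=r-[0,0,.104];F=f+.019*np.c_[np.cos(a),np.sin(a),0*a];u=proj(d,F)
    print("rim",r.round(4),"upright foot px ctr",proj(d,f).round(1),"low",u[u[:,1].argmax()].round(1),"xspan",u[:,0].min().round(1),u[:,0].max().round(1))
    print("foot from obs", ray(d,(277.8,156.3),.195-dz).round(4))
E
```

```text
g [0.46643769 0.01311772 0.28694117]
rim [ 0.5041 -0.0266  0.2991] upright foot px ctr [[276.9 156.2]] low [277.2 161.3] xspan 270.7 283.2
foot from obs [[ 0.5032 -0.0241  0.195 ]]
rim [ 0.5013 -0.0279  0.2951] upright foot px ctr [[276.9 156.1]] low [277.2 161.2] xspan 270.7 283.1
foot from obs [[ 0.5007 -0.0252  0.191 ]]
```

```bash
python3 -m jog '[[[-0.0046,-0.007,0,0,0,0],[0,0,0.03,0,0,0],[0,0,0.035,0,0,0],[0,0,0.02,0,0,0],[0,0,0,0,0,0],[0,0,0,0,0,0]]]'; python3 st.py; python3 rims.py | grep -E "rim"
```

```text
clock: 29.58
tool_pos: [0.4651, 0.0058, 0.1839]
eef_rot: [0.43, 0.903, -0.0, 0.003]
contact_force: [0.4, -0.1, -2.2]
opening: 0.107
finger_force: 58.9
t 29.57 tcp [0.4651 0.0058 0.1839] grasp [0.4651 0.0059 0.2029] x [-0.63   0.777 -0.005] y [0.777 0.63  0.002] z [ 0.005 -0.003 -1.   ] q [ 0.24  0.62 -0.56  2.08  0.6   0.59 -0.06] F [ 0.4 -0.1 -2.2] ff 58.9 op 9.5
scene med rim px [275.1 174.5] axes [16.5 17.9] world [ 0.5012 -0.0333  0.085 ] n 47
scene large rim px [275.9 178. ] axes [20.1 25.1] world [ 0.4947 -0.0334  0.055 ] n 20
expected small rim [ 0.4989 -0.0355  0.2154] [275.1 150. ]
scene small rim px [274.6 151.2] axes [13.2 15.4] world [ 0.5035 -0.0348  0.2154] n 71Traceback (most recent call last):
  File "rims.py", line 11, in <module>
    fit(d,near&(H<7)&(S>140)&(V>(125 if n=="scene" else 60)),.085,n+" med rim")
    ~~~^^^^^^^^^^^^^^^^^^^^^^^^^^^^^^^^^^^^^^^^^^^^^^^^^^^^^^^^^^^^^^^^^^^^^^^^
  File "rims.py", line 4, in fit
    e=cv2.fitEllipse(cv2.convexHull(p).reshape(-1,1,2));c=ray(d,e[0],z)[0];print(nm,"px",np.round(e[0],1),"axes",np.round(e[1],1),"world",c.round(4),"n",len(p));return c
cv2.error: OpenCV(4.12.0) /io/opencv/modules/imgproc/src/shapedescr.cpp:361: error: (-201:Incorrect size of input array) There should be at least 5 points to fit the ellipse in function 'fitEllipseNoDirect'
```

```bash
python3 -m jog '[[[0.002,-0.001,0.02,0,0,0],[0,0,0.025,0,0,0],[0,0,0.02,0,0,0],[0,0,0.015,0,0,0],[0,0,0,0,0,0],[0,0,0,0,0,0]]]'; python3 st.py
```

```text
clock: 30.42
tool_pos: [0.4636, 0.007, 0.104]
eef_rot: [0.43, 0.903, -0.0, 0.003]
contact_force: [-0.0, -0.3, -1.8]
opening: 0.11
finger_force: 58.9
t 30.43 tcp [0.4636 0.007  0.104 ] grasp [0.4635 0.0071 0.123 ] x [-0.631  0.776 -0.005] y [0.776 0.631 0.002] z [ 0.005 -0.003 -1.   ] q [ 0.11  0.75 -0.37  2.16  0.78  0.37 -0.23] F [-0.  -0.3 -1.8] ff 58.9 op 9.7
```

No contact; it is inside the medium pot. Lower the last 20 mm in small steps.

```bash
python3 -m jog '[[[0,0,0.01,0,0,0],[0,0,0.007,0,0,0],[0,0,0.002,0,0,0],[0,0,0,0,0,0]]]'; python3 st.py
```

```text
clock: 30.92
tool_pos: [0.463, 0.0078, 0.0843]
eef_rot: [0.429, 0.903, -0.0, 0.002]
contact_force: [-1.3, 2.0, 1.6]
opening: 0.11
finger_force: 58.4
t 30.93 tcp [0.463  0.0078 0.0843] grasp [0.4629 0.0078 0.1033] x [-0.632  0.775 -0.004] y [0.775 0.632 0.002] z [ 0.004 -0.002 -1.   ] q [ 0.08  0.79 -0.31  2.17  0.83  0.31 -0.27] F [-1.3  2.   1.6] ff 58.4 op 9.7
```

Contact at the expected height (handle 0.103 against 0.102 nominal). Release and retreat upward.

```bash
python3 -m jog '[[[0,0,0,0,0,0],[0,0,0,0,0,0],[0,0,0,0,0,0],[0,0,0,0,0,0]]]' 0.05; python3 -m jog '[[[0,0,-0.03,0,0,0],[0,0,-0.05,0,0,0],[0,0,-0.05,0,0,0],[0,0.04,-0.03,0,0,0],[0,0.05,0,0,0,0],[0,0.05,0,0,0,0],[0,0.05,0,0,0,0],[0,0,0,0,0,0],[0,0,0,0,0,0]]]'; python3 - <<'E'
from h import *
from rims import fit
d=snap("scene");hsv=cv2.cvtColor(d["frame"],cv2.COLOR_RGB2HSV);H,S,V=[hsv[...,i] for i in range(3)]
yy,xx=np.mgrid[:384,:512];u=proj(d,[[.499,-.034,.114]])[0];near=np.hypot(xx-u[0],yy-u[1])<12;print(u)
fit(d,near&(V>165)&(S<60),.114,"small rim")
u=proj(d,[[.499,-.033,.085]])[0];near=np.hypot(xx-u[0],yy-u[1])<15
fit(d,near&((H<7)|(H>173))&(S>140)&(V>120),.085,"med rim")
# handles
cs,_=blobs(d,*ORANGE,15)
for c in cs:
    m=c[:,0].mean(0)
    if 220<m[0]<330 and 130<m[1]<190:print("handle px",m,cv2.boundingRect(c))
for P in((.499-.06*np.cos(-.9),-.034-.06*np.sin(-.9),.102),(.499-.06*np.cos(1),-.034-.06*np.sin(1),.073)):print("exp handle pt",proj(d,P))
t=snap("top");yy,xx=np.mgrid[:384,:512];g=cv2.cvtColor(t["frame"],cv2.COLOR_RGB2HSV)[...,2]
print("tray dark px blobs",[tuple(np.round(c,0)) for c in cv2.connectedComponentsWithStats((g[195:247,312:362]<190).astype(np.uint8))[3][1:]])
E
```

```text
clock: 31.42
tool_pos: [0.4631, 0.0066, 0.0842]
eef_rot: [0.43, 0.903, -0.001, 0.002]
contact_force: [-0.6, -0.4, -0.6]
opening: 0.539
finger_force: 0.0
clock: 32.55
tool_pos: [0.6088, 0.1262, 0.2437]
eef_rot: [0.43, 0.903, -0.002, 0.002]
contact_force: [-0.1, -0.3, 0.2]
opening: 0.565
finger_force: 0.0
[275.25432625 168.90946717]
small rim px [276.2 170. ] axes [13. 14.] world [ 0.5014 -0.0295  0.114 ] n 61
med rim px [275.4 175.1] axes [15.8 19.1] world [ 0.5029 -0.0313  0.085 ] n 59
handle px [287.22222222 163.96296296] (282, 153, 14, 19)
handle px [263.31428571 160.25714286] (257, 152, 13, 18)
exp handle pt [[293.30526528 167.52793825]]
exp handle pt [[265.58971039 163.03276585]]
tray dark px blobs [(np.float64(0.0), np.float64(3.0)), (np.float64(8.0), np.float64(4.0)), (np.float64(30.0), np.float64(19.0)), (np.float64(22.0), np.float64(21.0)), (np.float64(39.0), np.float64(22.0)), (np.float64(28.0), np.float64(28.0))]
```

```bash
python3 -c "
from plant import *
print(finish_job())"
```

```text
the job is handed in; nothing more can be done
None
```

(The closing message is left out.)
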